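# Shut and clip the sandwich toaster

## Task

The sandwich toaster is cold and wiped and is to be put away standing on its edge. Fold its lid fully shut, then swing the red locking clip on the front of the lid down until it lies fully home against the handles, hooked under the lower one. Leave the things standing beside it where they are.

Things in the scene. Friction and masses are not known exactly. Their poses are not given: they have to be found in the camera images.
- toaster: base of a black sandwich toaster, 200 mm deep (x), 190 wide (y); it does not move. Origin: centre of its underside, on the worktop; -x is its front (handles, clip), z up. Shut, its flat top is 94 mm high. A lower handle (90 wide, z 42 to 58 mm) juts from the base to x = -135; an equal one on the lid, shut, lies over it (z 62 to 78).
- toaster_hinge (a point): point midway along the lid's hinge axis, in the base's frame at x = +110, y = 0, z = +60 mm; the axis runs along the base's y
- toaster_lid (a joint): lid angle, rad: 0 = fully shut, grows as the lid opens up and back about the rear hinge, at most 1.5. Lid 0.7 kg, 200 mm deep, 190 wide, 33 thick. Stiff friction hinge (1.1 N m): it stays where it is left and has no catch; a few newtons on its outside near the front edge fold it down.
- lid_front (a point): point on the flat outer (top) face of the lid, mid-width, 20 mm behind the lid's front edge, 190 mm from the hinge axis along the lid and 34 mm outward of it; moves with the lid. Its z axis is the outward normal of the lid's top, its x axis points along the lid to the hinge. Upper handle and clip lie beyond the front edge.
- toaster_clip (a joint): angle of the red locking clip relative to the lid, rad: 0 = locked (lid shut: clip upright in front of both handles, its toe hooked 13 mm under the lower one); grows as it swings forward and up; 1.57 = level, sticking out in front; stop at 2.4. Friction hinge (0.08 N m): stays where left, 2 to 3 N near its free edge turn it. With the lid ajar its toe strikes the lower handle and it cannot go home.
- clip_axis (a point): mid-point of the clip's pivot on the upper handle, with the lid shut at x = -125, y = 0, z = 71 mm in the base's frame; the pivot axis is parallel to the base's y
- clip_face (a point): point on the middle of the clip's outer face near its free edge, 42 mm from the pivot along the clip, 18.5 mm outward of it; locked, at x = -143.5, y = 0, z = 29 mm in the base's frame. Its x axis points inward through the clip, its z axis toward the pivot side. Clip 104 mm wide (y), 5 thick; a thumb lip, the last 16 mm, flares 11 mm outward; total reach 62 mm.
- tub: flat turquoise-lidded food tub, 63 x 105 x 26 mm, bystander, standing left of the toaster; origin: centre of the underside
- red_tin: red food tin, 75 mm across, 58 mm high, bystander, left of the toaster; origin: centre of the underside
- mug: cream speckled mug with a handle, 82 mm across, 76 mm high, bystander, left of the toaster; origin: on the underside, at the middle of cup and handle

How it is judged:
By the outcome, as a careful person would: the job done as asked, in the order asked, and still so for the second after the job is handed in, with the robot touching nothing.
It also fails if it takes over 45 s, if anything falls off the work surface, if the arm or the gripper's body presses on something with over 40 N, if the wrist force passes 120 N, or if a joint passes its speed limit or range.

## Robot

A 6-joint arm with a two-finger parallel gripper is mounted at the origin on a cart in front of the work surface, level with it; the furniture and walls round the work are solid. World frame = base frame: x ahead of the robot, y to its left, z up, the work surface at z = 0. Lengths are in m, angles in rad, forces in N, time in s.
With the tool pointing down it reaches from about 0.35 to 0.85 m from the base axis. Payload 8.1 kg.
Tool frame: the origin (TCP) lies on the centre line of the jaws, within the pads' length; the fingertips stand 22 mm ahead of it and the grasp point (between the pads) lies 3 mm ahead of it; z points along the fingers, y is the line along which they close (so a half turn about z gives the same grasp; the last joint's range is limited). The gripper opens to 93 mm and grips with 3 to 60 N. Pads are 15 mm wide; open, the fingers measure 128 mm over their backs; the gripper's body (75 mm by 188 mm) begins 65 mm behind the grasp point.
Start: joints at [1.2, 0.13, 1.488, -0, 1.523, -0.085], TCP at [0.169, 0.576, 0.241] pointing down, gripper open.
Joint ranges: [-2.96, 2.96], [-0.89, 2.26], [0.02, 2.5], [-1.34, 4.48], [0, 2.73], [-2.66, 2.66]. Speed limits (rad/s): [2.39, 2.39, 2.79, 3.14, 3.14, 3.14].

## Interface

Orientations are given as a rotation vector (axis times angle).
In Python, from plant import robot, camrig gives the robot as it stands (robot), with the cameras (camrig).
- The arm moves only by the tool inch_along, called after "Request:" as name([rows], argument=value, ...), one row to a line, values as JSON. Schema: {"type":"object","properties":{"rows":{"type":"array","items":{"type":"array","items":{"type":"number"},"minItems":5,"maxItems":5},"minItems":1,"maxItems":20},"grip_force":{"type":"number"},"only":{"type":"string"},"quiet":{"type":"boolean"},"lines":{"type":"string"}},"required":["rows"],"additionalProperties":false}. rows is a list of rows, 1 to 20 of them, each of 5 numbers: the finger opening in m, then dx, dy, dz in shares of the most that a row can go, 1 being 50 mm, then a turn about the tool's z in a scale on which 1.0 is pi rad; each row shifts and turns the commanded pose from where the row before left it, along the tool's axes as they then stand; what a row does not reach is not made up. A row lasts 1/10 s, in which the tool goes at most 0.05 m and 0.15 rad, less where a joint would pass 70% of its speed; a pose out of reach is approached as far as the arm can. The fingers move at their own pace and stop on an object; grip_force is the grip in N (left out, the last holds). Time passes only in rows, so rows that do not move let the fingers close. The tool returns the time, the measured TCP pose, the force, the opening and the grip force at its end. only (a regular expression) keeps the lines of the reply that match it, lines (a string "A,B") keeps lines A to B, and quiet returns only ok. Shift and turn numbers lie between -1 and 1, and a call with a number outside is refused. Input that does not fit is refused with a message, and nothing moves.
- robot.read_state(): the state, without advancing time (a new reading comes with each control period).
- camrig.read_camera(name): name is "scene" or "top" or "wrist"; returns a dict with "image" (384x512x3 uint8, red, green, blue), "fx", "fy", "cx", "cy" (pixels), "dist" ([k1, k2, p1, p2, k3] as OpenCV has them; the pictures are not rectified), "R" (3x3) and "t" (3): a world point X has camera coordinates R X + t. Camera axes: x right, y down, z forward; pixel columns grow to the right and rows downward; lengths in m; the calibration is good to about 2 mm. A picture is of the moment at which its call begins. There is no depth.
- robot.close_job(): hands the job in; it is judged then, once.
The state is a dict: "t": time; "q": joint angles; "dq": joint speeds; "joint_torque": joint torques, N m; "tool_pos": TCP position; "orientation": TCP orientation; "force": force on the tool from outside, world axes, zero at the start; "wrist_torque": the same for the moment, N m; "opening": finger opening in m; "gripper_force": force on a finger pad.
Only numpy, scipy, OpenCV 4.12 (cv2) and the standard library are available. Lean on these libraries where they do the work, as an engineer would, in place of code of your own. Each camera call takes 0.05 s, during which the arm holds its last target. There are 200 camera calls.

## Working session

There is one attempt and no reset: what is moved stays moved. The work goes in short steps, Python scripts to look and compute and a tool call to move; the robot and the scene stay as the last step left them, time stands still between calls to the robot, and variables do not carry over. Pictures are saved under pics/ and viewed, at most 10 in all, crops included, and the job is handed in when it is done.

```bash
ls; mkdir -p pics
```

Run:
```python
from plant import robot, camrig
import cv2,numpy as np,pickle
d={}
for n in ("scene","top"):
    c=camrig.read_camera(n); d[n]=c; print(n,c["fx"],c["fy"],c["cx"],c["cy"],c["dist"],(-c["R"].T@c["t"]).round(3))
pickle.dump(d,open("c0.pkl","wb"))
cv2.imwrite("pics/a.png",np.vstack([d["scene"]["image"],d["top"]["image"]])[:,:,::-1][:, :].repeat(1,0) if 0 else cv2.resize(np.hstack([d["scene"]["image"],d["top"]["image"]]),(800,300))[:,:,::-1])
cv2.imwrite("pics/s.png",d["scene"]["image"][:,:,::-1]);cv2.imwrite("pics/t.png",d["top"]["image"][:,:,::-1])
s=robot.read_state();print(s)
```

```text
pics
plant.py
scene 472.4080531333412 472.4080531333412 250.9653119111348 198.2422873285957 [-0.16632521  0.          0.          0.          0.        ] [0.274 0.627 0.755]
top 487.32460583530377 487.32460583530377 246.53325212280055 194.95904016536926 [-0.12697044  0.          0.          0.          0.        ] [0.449 0.136 0.973]
{'t': 0.1, 'q': array([ 1.19960027e+00,  1.31082316e-01,  1.48913989e+00,  4.40188964e-06,
        1.52300864e+00, -8.53830939e-02]), 'dq': array([ 0.00058325,  0.001124  , -0.00280574, -0.00080056,  0.00024953,
       -0.00047692]), 'joint_torque': array([ 1.01137637e-03, -5.61342931e+01, -4.93096232e+01,  7.69779319e-02,
        2.92220281e-02, -7.55425162e-07]), 'tool_pos': array([0.16895979, 0.57523237, 0.23971105]), 'orientation': array([-4.47374180e-01, -3.10919576e+00,  2.50463765e-03]), 'force': array([ 0.23765738, -0.26245917,  0.77716446]), 'wrist_torque': array([ 0.02354471,  0.02656276, -0.00253778]), 'gripper_force': 0.0, 'opening': 0.09245967721649138}
```

View pics/s.png

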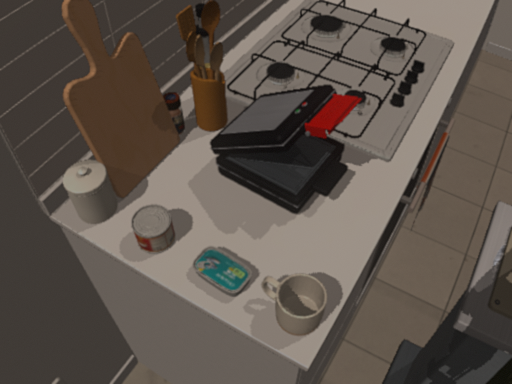

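View pics/t.png

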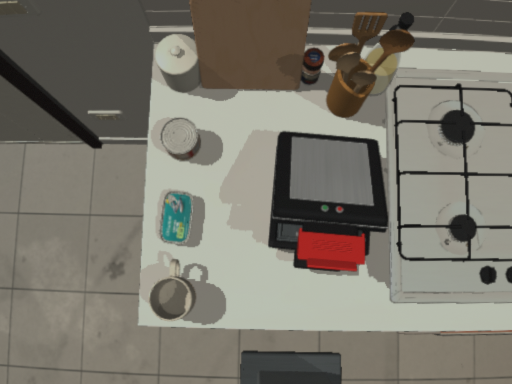

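The scene view shows the toaster at about (280,150), lid ajar about 30–40°, with the red clip raised at (333,115). The top view shows its lid at (330,175), clip at (331,248) and the bystanders at columns 160–200. I'll zoom in.

Run:
```python
import cv2,numpy as np,pickle
d=pickle.load(open("c0.pkl","rb"))
s=d["scene"]["image"][80:215,205:375];t=d["top"]["image"][125:285,260:400]
f=lambda im,k:cv2.resize(np.clip(im.astype(float)**.6*9,0,255).astype(np.uint8),None,fx=k,fy=k,interpolation=cv2.INTER_CUBIC)
a=f(s,2.5);b=f(t,2.5);h=400
z=np.zeros((h,a.shape[1]+b.shape[1],3),np.uint8);z[:a.shape[0],:a.shape[1]]=a;z[:b.shape[0],a.shape[1]:]=b
print(a.shape,b.shape)
cv2.imwrite("pics/z.png",z[:,:,::-1])
for n in d:
    hsv=cv2.cvtColor(d[n]["image"],cv2.COLOR_RGB2HSV)
    m=((hsv[...,0]<8)|(hsv[...,0]>172))&(hsv[...,1]>190)&(hsv[...,2]>90)
    c,_=cv2.findContours(m.astype(np.uint8),cv2.RETR_EXTERNAL,cv2.CHAIN_APPROX_NONE)
    c=max(c,key=cv2.contourArea);print(n,cv2.contourArea(c),cv2.approxPolyDP(c,2,True)[:,0].tolist())
```

```text
(338, 425, 3) (400, 350, 3)
scene 1056.5 [[360, 98], [333, 94], [323, 108], [305, 123], [306, 130], [313, 135], [325, 137], [324, 129], [330, 129], [340, 121]]
top 2082.0 [[300, 229], [297, 254], [299, 258], [307, 260], [308, 266], [355, 269], [354, 265], [357, 262], [363, 262], [363, 234], [358, 237], [303, 232]]
```

View pics/z.png

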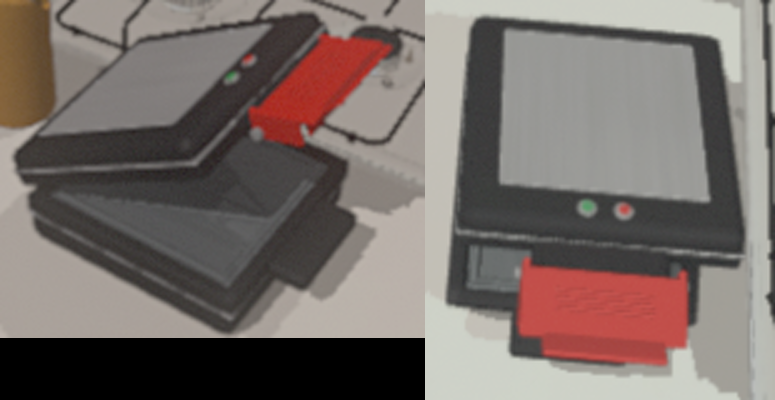

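Create h.py:
```python
import cv2,numpy as np,pickle
def nrm(c,p):
    K=np.array([[c["fx"],0,c["cx"]],[0,c["fy"],c["cy"]],[0,0,1]])
    return cv2.undistortPoints(np.array([[p]],float),K,np.array(c["dist"]))[0,0]
def tri(c1,p1,c2,p2):
    X=cv2.triangulatePoints(np.c_[c1["R"],c1["t"]],np.c_[c2["R"],c2["t"]],nrm(c1,p1),nrm(c2,p2))[:,0]
    return X[:3]/X[3]
def plane(c,p,z):
    r=c["R"].T@np.r_[nrm(c,p),1];o=-c["R"].T@c["t"];return o+r*(z-o[2])/r[2]
def proj(c,X):
    K=np.array([[c["fx"],0,c["cx"]],[0,c["fy"],c["cy"]],[0,0,1]])
    return cv2.projectPoints(np.array(X,float).reshape(-1,3),cv2.Rodrigues(c["R"])[0],np.array(c["t"],float),K,np.array(c["dist"]))[0][:,0]
```

Run:
```python
from h import *
d=pickle.load(open("c0.pkl","rb"));S,T=d["scene"],d["top"]
s=lambda x,y:(205+x/2.5-.3,80+y/2.5-.3)
t=lambda x,y:(260+(x-425)/2.5-.3,125+y/2.5-.3)
for n,a,b in [("green",(232,77),(587,207)),("red",(249,61),(624,210)),("plateRL?",(132,42),(505,30)),("plateRR",(275,25),(692,46)),("plateFR? ",(40,136),(505,30)),
 ("lidFL low",(193,164),(458,234)),("handleFL",(292,287),(511,355)),("clip pivotL-ish",(252,110),(524,262)),("clip pivotR",(322,36),(686,274)),("lidRL",(17,157),(472,20)),("lidFR",(321,18),(742,245))]:
    X=tri(S,s(*a),T,t(*b));print(n,X.round(4),np.abs(proj(S,X)-s(*a)).max().round(1))
print(plane(T,t(449,303),.055),plane(T,t(511,355),.058),plane(T,t(626,363),.058))
```

```text
green [0.5559 0.0247 0.1926] 0.6
red [5.545e-01 4.000e-04 1.910e-01] 0.6
plateRL? [0.6379 0.074  0.2344] 13.8
plateRR [ 0.6158 -0.0571  0.1864] 25.5
plateFR?  [0.6989 0.072  0.1034] 0.5
lidFL low [0.5395 0.1082 0.1822] 0.4
handleFL [0.4671 0.0632 0.0468] 2.1
clip pivotL-ish [0.5185 0.0671 0.2104] 0.2
clip pivotR [ 0.513  -0.0358  0.207 ] 0.2
lidRL [0.7071 0.0956 0.096 ] 1.1
lidFR [ 0.5325 -0.0774  0.1888] 1.0
[0.5011312  0.10942526 0.055     ] [0.46316639 0.06270102 0.058     ] [ 0.4586731  -0.02326469  0.058     ]
```

Run:
```python
from h import *
d=pickle.load(open("c0.pkl","rb"));S,T=d["scene"],d["top"]
O=np.array([.596,.012,0]);y=-.05;R=np.array([[np.cos(y),-np.sin(y),0],[np.sin(y),np.cos(y),0],[0,0,1]])
s=lambda x,y:np.array((205+x/2.5-.3,80+y/2.5-.3))
t=lambda x,y:np.array((260+(x-425)/2.5-.3,125+y/2.5-.3))
for n,a,b in [("wideFR",(393,46),(687,346)),("wideFL",(303,128),(518,334)),("FLlow",(302,144),(541,360)),("FRlip",(393,46),(667,364))]:
    X=tri(S,s(*a),T,t(*b));print(n,X.round(4),(R.T@(X-O)).round(4),np.abs(proj(S,X)-s(*a)).max().round(1))
# predicted outlines for lid th, clip a
H=np.array([.11,0,.06]);
def lid(th,L,o,w): return O+R@(H+np.array([-L*np.cos(th)+o*np.sin(th),w,L*np.sin(th)+o*np.cos(th)]))
def clip(th,a,r,o,w):
    p=lid(th,.235,.011,w); g=a+th
    return p+R@np.array([-r*np.sin(g)-o*np.cos(g),0,-r*np.cos(g)+o*np.sin(g)])
for th in (.52,.55,.58):
    for L,o,w,n,a,b in [(.21,.034,.095,"FLtop",None,(458,218)),(.21,.001,-.095,"FRlow",None,(742,262))]:
        X=lid(th,L,o,w);print(th,n,((proj(T,X)[0]-[260,125]+.3)*2.5+[425,0]).round(),((proj(S,X)[0]-[205,80]+.3)*2.5).round())
for a in (.8,1.1,1.4,1.7,2.0):
    for r,o in ((0,.0135),(.046,.016),(.062,.029)):
        print(a,r,*[((proj(c,clip(.55,a,r,o,w))[0]-off+.3)*2.5+e).round() for w in (.052,-.052) for c,off,e in ((S,[205,80],[0,0]),(T,[260,125],[425,0]))])
```

```text
wideFR [ 0.463  -0.034   0.2213] [-0.1306 -0.0526  0.2213] 2.8
wideFL [0.4756 0.0719 0.2176] [-0.1233  0.0539  0.2176] 1.3
FLlow [0.4692 0.0587 0.1939] [-0.129   0.0403  0.1939] 6.9
FRlip [ 0.4549 -0.0178  0.2351] [-0.1394 -0.0368  0.2351] 0.9
0.52 FLtop [456. 222.] [186. 150.]
0.52 FRlow [737. 271.] [331.  46.]
0.55 FLtop [457. 214.] [181. 143.]
0.55 FRlow [739. 265.] [328.  39.]
0.58 FLtop [457. 207.] [176. 135.]
0.58 FRlow [741. 259.] [325.  32.]
0.8 0 [260. 120.] [522. 275.] [330.  41.] [685. 286.]
0.8 0.046 [317. 154.] [516. 347.] [384.  72.] [680. 358.]
0.8 0.062 [343. 155.] [516. 377.] [409.  72.] [682. 388.]
1.1 0 [255. 118.] [522. 268.] [325.  39.] [686. 280.]
1.1 0.046 [314. 137.] [519. 341.] [382.  55.] [685. 352.]
1.1 0.062 [337. 130.] [519. 365.] [404.  47.] [689. 376.]
1.4 0 [250. 116.] [522. 262.] [320.  38.] [686. 273.]
1.4 0.046 [306. 119.] [521. 328.] [375.  37.] [690. 339.]
1.4 0.062 [323. 104.] [523. 343.] [391.  22.] [696. 355.]
1.7 0 [245. 117.] [522. 257.] [316.  38.] [685. 268.]
1.7 0.046 [293. 102.] [523. 309.] [363.  21.] [694. 320.]
1.7 0.062 [302.  81.] [526. 314.] [372.   1.] [702. 326.]
2.0 0 [241. 118.] [522. 253.] [312.  40.] [684. 264.]
2.0 0.046 [276.  87.] [526. 286.] [347.   8.] [697. 297.]
2.0 0.062 [276.  62.] [529. 280.] [348. -16.] [705. 292.]
```

Lid is open about 0.55 rad and the clip stands at about 1.25. The toaster's origin is near (0.596, 0.012) with yaw −0.05. I'll rise, align the tool and go over the lid.

The rows are not in the units I measure in: shifts go in shares of 50 mm and turns go in shares of pi rad. I convert before sending: -0.035 m is -0.7, -0.034 m is -0.68, -0.12 rad / 3.1416 = -0.0382.

Request:
inch_along([
  [0, 0, 0, -0.6, -0.0382],
  [0, 0, 0, -0.7, -0.0369],
  [0, -0.54, -0.68, 0, 0],
  [0, -0.54, -0.68, 0, 0],
  [0, -0.54, -0.68, 0, 0],
  [0, -0.54, -0.68, 0, 0],
  [0, -0.54, -0.68, 0, 0],
  [0, -0.54, -0.68, 0, 0],
  [0, -0.54, -0.68, 0, 0],
  [0, -0.54, -0.68, 0, 0],
  [0, -0.54, -0.68, 0, 0],
  [0, -0.54, -0.68, 0, 0],
  [0, -0.54, -0.68, 0, 0],
  [0, -0.54, -0.68, 0, 0],
  [0, -0.54, -0.68, 0, 0],
  [0, -0.54, -0.68, 0, 0],
  [0, 0, 0, 0, 0],
  [0, 0, 0, 0, 0],
], grip_force=20)

```text
t: 1.9
tool_pos: [0.523, 0.0806, 0.3049]
orientation: [-0.082, -3.139, -0.0]
force: [-0.6, -0.3, 0.2]
opening: 0.0008
gripper_force: 0.0
```

To row units: 0.04 m is 0.8, 0.01 m is 0.2.

Request:
inch_along([
  [0, -0.42, -0.64, 0, 0],
  [0, -0.42, -0.66, 0, 0],
  [0, 0, 0, 0.8, 0],
  [0, 0, 0, 0.6, 0],
  [0, 0, 0, 0.3, 0],
  [0, 0, 0, 0.2, 0],
  [0, 0.1, 0, 0.2, 0],
  [0, 0.1, 0, 0.2, 0],
  [0, 0, 0, 0, 0],
])

```text
t: 2.8
tool_pos: [0.5507, 0.0153, 0.1898]
orientation: [-0.077, -3.14, -0.0]
force: [-0.3, 0.4, 1.0]
opening: 0.0005
gripper_force: 0.0
```

To row units: 0.01 m is 0.2, 0.008 m is 0.16.

Request:
inch_along([
  [0, 0.1, 0, 0.2, 0],
  [0, 0.1, 0, 0.2, 0],
  [0, 0.1, 0, 0.2, 0],
  [0, 0.1, 0, 0.2, 0],
  [0, 0.08, 0, 0.2, 0],
  [0, 0.04, 0, 0.16, 0],
  [0, 0, 0, 0.12, 0],
  [0, 0, 0, 0, 0],
])

```text
t: 3.6
tool_pos: [0.5249, 0.0162, 0.1253]
orientation: [-0.078, -3.139, 0.0]
force: [-0.6, 0.1, -0.6]
opening: 0.0007
gripper_force: 0.0
```

Create look.py:
```python
from plant import robot, camrig
import sys
from h import *
d={n:camrig.read_camera(n) for n in ("scene","top")};pickle.dump(d,open("c1.pkl","wb"))
a=cv2.resize(d["scene"]["image"][70:230,200:380],None,fx=2.2,fy=2.2,interpolation=cv2.INTER_CUBIC);b=cv2.resize(d["top"]["image"][115:285,240:410],None,fx=2.2,fy=2.2,interpolation=cv2.INTER_CUBIC)
z=np.zeros((374,770,3),np.uint8);z[:352,:396]=a;z[:,396:]=b
z=np.clip(z.astype(float)**.6*9,0,255).astype(np.uint8);cv2.imwrite(sys.argv[1],z[:,:,::-1])
```

```bash
python3 look.py pics/b.png
```

```text
(no output)
```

View pics/b.png

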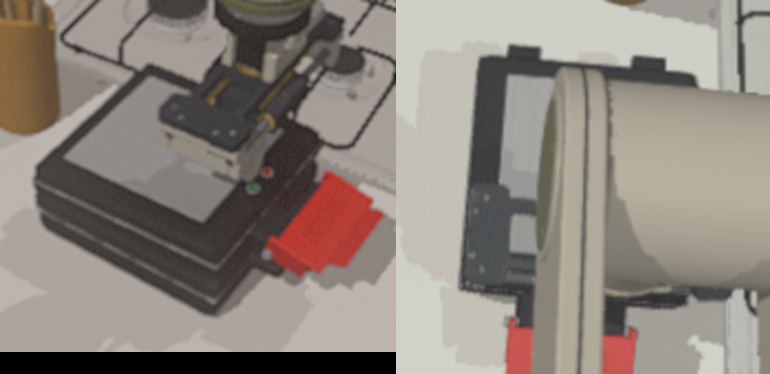

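The lid, at (160,150) on the left, has followed down to nearly shut, and the clip sticks out in front at (325,225). I'll press on to the stop.

To row units: 0.004 m is 0.08, 0.003 m is 0.06.

Request:
inch_along([
  [0, 0, 0, 0.08, 0],
  [0, 0, 0, 0.06, 0],
  [0, 0, 0, 0.06, 0],
  [0, 0, 0, 0.04, 0],
  [0, 0, 0, 0, 0],
  [0, 0, 0, 0, 0],
])

```text
t: 4.3
tool_pos: [0.5258, 0.0162, 0.1162]
orientation: [0.078, 3.14, -0.0]
force: [-8.5, -0.7, 15.1]
opening: 0.0006
gripper_force: 7.5
```

To row units: 0.04 m is 0.8, -0.03 m is -0.6.

Request:
inch_along([
  [0, 0, 0, 0.04, 0],
  [0, 0, 0, 0, 0],
  [0, 0, 0, -0.2, 0],
  [0, 0, 0, -0.6, 0],
  [0, 0.6, 0, -0.4, 0],
  [0, 0.8, 0, 0, 0],
  [0, 0.8, 0, 0, 0],
  [0, 0, 0, 0, 0],
])

```text
t: 5.1
tool_pos: [0.4116, 0.0221, 0.1713]
orientation: [-0.078, -3.138, -0.0]
force: [0.7, 0.2, -0.2]
opening: 0.0002
gripper_force: 0.0
```

```bash
python3 look.py pics/c.png
```

```text
(no output)
```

View pics/c.png

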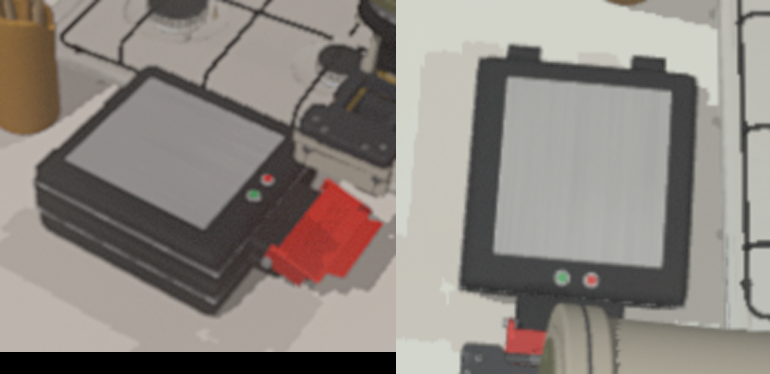

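Lid is shut, a flush slab at (160,180). Clip is still out at (325,235). Refining the base pose from the shut lid.

Run:
```python
from h import *
d=pickle.load(open("c1.pkl","rb"));S,T=d["scene"],d["top"]
t=lambda x,y:(240+(x-396)/2.2-.3,115+y/2.2-.3); s=lambda x,y:(200+x/2.2-.3,70+y/2.2-.3)
for n,p in dict(RL=(482,57),RR=(697,76),FL=(461,288),FR=(686,304)).items(): print(n,plane(T,t(*p),.09).round(4))
print("hFL",plane(T,t(516,318),.078).round(4),"g",tri(S,s(253,195),T,t(562,278)).round(4),"r",tri(S,s(267,180),T,t(591,280)).round(4))
print("clip L",tri(S,s(271,247),T,t(508,322)).round(4))
for n,p in dict(tipR=(382,212),tipL=(342,264),pivR=(328,181),pivL=(270,247)).items(): print(n,[plane(S,s(*p),z).round(3).tolist() for z in(.05,.06,.07,.08)])
```

```text
RL [0.6957 0.0956 0.09  ]
RR [ 0.6831 -0.0881  0.09  ]
FL [0.4997 0.1105 0.09  ]
FR [ 0.4897 -0.0751  0.09  ]
hFL [0.4764 0.0642 0.078 ] g [0.5089 0.0281 0.0952] r [0.5074 0.004  0.094 ]
clip L [0.4712 0.0712 0.0907]
tipR [[0.412, -0.056, 0.05], [0.41, -0.046, 0.06], [0.408, -0.037, 0.07], [0.406, -0.027, 0.08]]
tipL [[0.418, 0.022, 0.05], [0.416, 0.031, 0.06], [0.414, 0.039, 0.07], [0.412, 0.048, 0.08]]
pivR [[0.472, -0.067, 0.05], [0.469, -0.057, 0.06], [0.466, -0.047, 0.07], [0.463, -0.037, 0.08]]
pivL [[0.483, 0.037, 0.05], [0.48, 0.046, 0.06], [0.477, 0.054, 0.07], [0.474, 0.062, 0.08]]
```

To row units: 0.03 m is 0.6, -0.014 m is -0.28.

Request:
inch_along([
  [0, -0.28, 0, 0.6, 0],
  [0, 0, 0, 0.6, 0],
  [0, 0, 0, 0.2, 0],
  [0, 0, 0, 0.2, 0],
  [0, 0, 0, 0.2, 0],
  [0, 0, 0, 0.1, 0],
  [0, 0, 0, 0, 0],
])

```text
t: 5.9
tool_pos: [0.4303, 0.021, 0.0777]
orientation: [0.078, 3.14, 0.0]
force: [-0.7, 0.0, -0.2]
opening: 0.0008
gripper_force: 0.0
```

```bash
python3 look.py pics/d.png
```

```text
(no output)
```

View pics/d.png

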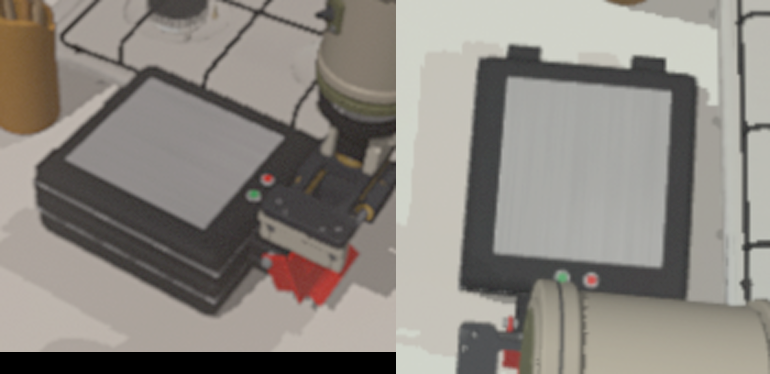

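To row units: 0.04 m is 0.8, 0.012 m is 0.24.

Request:
inch_along([
  [0, 0, 0, 0.14, 0],
  [0, 0, 0, 0.12, 0],
  [0, 0, 0, 0, 0],
  [0, 0, 0, -0.6, 0],
  [0, 0.6, 0, -0.2, 0],
  [0, 0.6, 0, 0, 0],
  [0, 0, 0, 0.8, 0],
  [0, 0, 0, 0.6, 0],
  [0, 0, 0, 0.24, 0],
  [0, 0, 0, 0, 0],
])

```text
t: 7.0
tool_pos: [0.3693, 0.024, 0.0225]
orientation: [-0.078, -3.139, -0.0]
force: [-1.0, -0.3, 1.3]
opening: 0.0003
gripper_force: 0.0
```

```bash
python3 look.py pics/e.png
```

```text
(no output)
```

View pics/e.png

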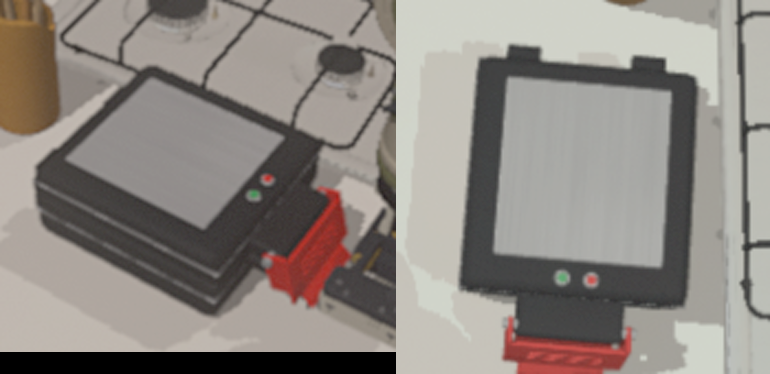

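The clip now hangs steeply at (310,250), with the fingers in front at (360,280). The tips are at the worktop, so I'll raise them 10 mm and sweep toward the handles.

To row units: -0.02 m is -0.4, -0.01 m is -0.2.

Request:
inch_along([
  [0, 0, 0, -0.2, 0],
  [0, -0.4, 0, 0, 0],
  [0, -0.3, 0, 0, 0],
  [0, -0.16, 0, 0, 0],
  [0, -0.16, 0, 0, 0],
  [0, -0.08, 0, 0, 0],
  [0, 0, 0, 0, 0],
])

```text
t: 7.8
tool_pos: [0.4243, 0.0213, 0.0322]
orientation: [-0.078, -3.139, -0.0]
force: [-1.9, 0.5, -2.1]
opening: 0.0008
gripper_force: 1.0
```

To row units: -0.003 m is -0.06.

Request:
inch_along([
  [0, -0.06, 0, 0, 0],
  [0, -0.06, 0, 0, 0],
  [0, 0, 0, 0, 0],
])

```text
t: 8.1
tool_pos: [0.4314, 0.0209, 0.033]
orientation: [0.078, 3.14, -0.0]
force: [-1.1, -0.4, -0.9]
opening: 0.0007
gripper_force: 0.7
```

Request:
inch_along([
  [0, -0.06, 0, 0, 0],
  [0, 0, 0, 0, 0],
])

```text
t: 8.3
tool_pos: [0.4328, 0.0209, 0.0324]
orientation: [-0.078, -3.138, -0.0]
force: [-6.1, 1.0, 2.1]
opening: 0.0004
gripper_force: 3.7
```

To row units: -0.002 m is -0.04.

Request:
inch_along([
  [0, -0.04, 0, 0, 0],
  [0, 0, 0, 0, 0],
])

```text
t: 8.5
tool_pos: [0.4335, 0.0209, 0.032]
orientation: [-0.078, -3.135, -0.0]
force: [-12.3, 1.5, 8.6]
opening: 0.0004
gripper_force: 6.7
```

Request:
inch_along([
  [0, -0.04, 0, 0, 0],
  [0, 0, 0, 0, 0],
])

```text
t: 8.7
tool_pos: [0.4342, 0.0208, 0.0318]
orientation: [-0.078, -3.132, -0.0]
force: [-19.8, 0.7, 13.6]
opening: 0.0009
gripper_force: 10.0
```

Firm stop at about the predicted position. Backing off to check.

To row units: 0.05 m is 1, -0.04 m is -0.8.

Request:
inch_along([
  [0, 0.2, 0, 0, 0],
  [0, 0.6, 0, 0, 0],
  [0, 0.6, 0, 0, 0],
  [0, 0, 0, -0.8, 0],
  [0, 0, 0, -0.8, 0],
  [0, 0, 0, -0.8, 0],
  [0, 0, 1, -0.6, 0],
  [0, 0, 1, 0, 0],
  [0, 0, 1, 0, 0],
  [0, 0, 0, 0, 0],
])

```text
t: 9.7
tool_pos: [0.3753, 0.1723, 0.1797]
orientation: [0.068, 3.138, 0.005]
force: [0.1, 0.0, 0.6]
opening: 0.0006
gripper_force: 0.0
```

Run:
```python
from plant import robot, camrig
from h import *
d={n:camrig.read_camera(n) for n in ("scene","top")};pickle.dump(d,open("c1.pkl","wb"))
f=lambda im,k:cv2.resize(np.clip(im.astype(float)**.6*9,0,255).astype(np.uint8),None,fx=k,fy=k,interpolation=cv2.INTER_CUBIC)
a=f(d["scene"]["image"][130:220,290:370],5);b=f(d["top"]["image"][220:310,280:350],5)
cv2.imwrite("pics/f.png",np.hstack([a,b])[:,:,::-1]);print(a.shape,b.shape)
S,T=d["scene"],d["top"]
O=np.array([.5935,.011,0]);y=-.063;R=np.array([[np.cos(y),-np.sin(y),0],[np.sin(y),np.cos(y),0],[0,0,1]])
for a in (0,.15,.3):
  for r,o in ((.046,.0185),(.062,.0295)):
    for w in (.052,-.052):
      X=O+R@np.array([-.125-r*np.sin(a)-o*np.cos(a),w,.071-r*np.cos(a)+o*np.sin(a)])
      print(a,r,w,((proj(S,X)[0]-[290,130]+.4)*5).round(),((proj(T,X)[0]-[280,220]+.4)*5+[400,0]).round())
```

```text
(450, 400, 3) (450, 350, 3)
0 0.046 0.052 [185. 390.] [441. 261.]
0 0.046 -0.052 [307. 227.] [710. 283.]
0 0.062 0.052 [205. 427.] [437. 290.]
0 0.062 -0.052 [325. 264.] [701. 311.]
0.15 0.046 0.052 [201. 392.] [441. 279.]
0.15 0.046 -0.052 [323. 229.] [710. 300.]
0.15 0.062 0.052 [226. 430.] [436. 313.]
0.15 0.062 -0.052 [346. 265.] [702. 334.]
0.3 0.046 0.052 [216. 393.] [440. 295.]
0.3 0.046 -0.052 [337. 228.] [711. 317.]
0.3 0.062 0.052 [246. 429.] [435. 334.]
0.3 0.062 -0.052 [365. 263.] [703. 356.]
```

View pics/f.png

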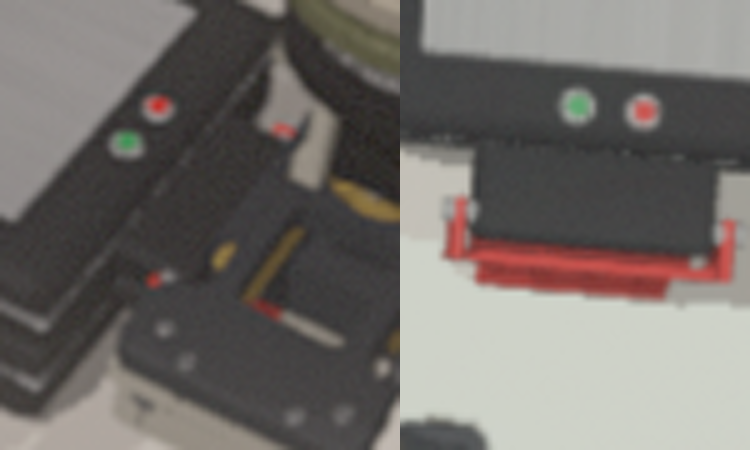

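The top view shows the clip upright: its lip edge runs from (475,285) to (665,299), at or inside the prediction for angle 0. The gripper hides the side view, so I'll move clear for a final check.

To row units: 0.045 m is 0.9, -0.04 m is -0.8.

Request:
inch_along([
  [0, 0, 0, -0.8, 0],
  [0, 0, 0.8, -0.6, 0],
  [0, 0.4, 0.9, -0.4, 0],
  [0, 0.4, 0.9, 0, 0],
  [0, 0.4, 0.9, 0, 0],
  [0, 0.4, 0.9, 0, 0],
  [0, 0.4, 0.9, 0, 0],
  [0, 0, 0, 0, 0],
  [0, 0, 0, 0, 0],
])

```text
t: 10.7
tool_pos: [0.2901, 0.4331, 0.267]
orientation: [0.078, 3.14, -0.001]
force: [0.4, -0.0, 0.6]
opening: 0.0005
gripper_force: 0.0
```

Run:
```python
from plant import robot, camrig
from h import *
d={n:camrig.read_camera(n) for n in ("scene","top")}
f=lambda im,k:cv2.resize(np.clip(im.astype(float)**.6*9,0,255).astype(np.uint8),None,fx=k,fy=k,interpolation=cv2.INTER_CUBIC)
a=f(d["scene"]["image"][130:220,290:370],5);b=cv2.resize(d["top"]["image"],None,fx=.75,fy=.75)
z=np.zeros((450,784,3),np.uint8);z[:,:400]=a;z[:288,400:]=b
cv2.imwrite("pics/g.png",z[:,:,::-1])
```

```text
(no output)
```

View pics/g.png

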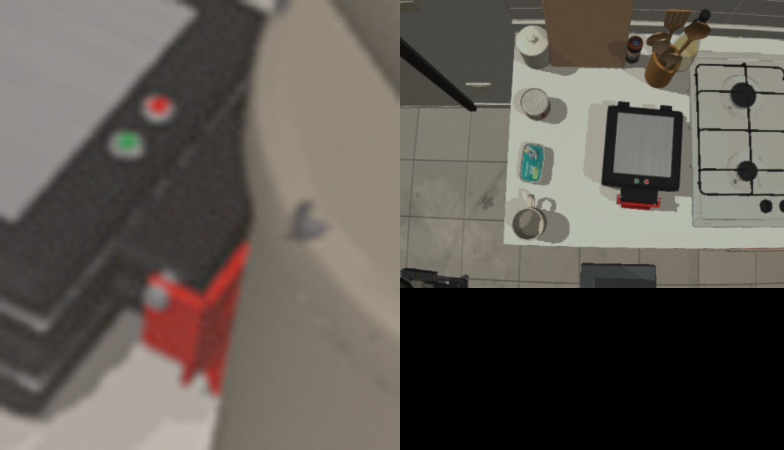

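The clip stands upright with its lip corner at (218,392), matching angle 0. The tub, tin and mug are unmoved.

```bash
python3 -c "
from plant import robot, camrig
print(robot.close_job())"
```

```text
the job is handed in; nothing more can be done
None
```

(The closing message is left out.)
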